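# Snap the sprung dust cap into the polisher's spindle housing

## Robot

A 6-joint arm with a two-finger parallel gripper is mounted at the origin on the work surface. World frame = base frame: x ahead of the robot, y to its left, z up, the work surface at z = 0. Lengths are in mm, angles in rad, forces in N, time in s.
With the tool pointing down it reaches from about 275 to 1000 mm from the base axis. Payload 8.4 kg.
Tool frame: the origin (TCP) lies where the fingers leave the gripper's body, on its centre line; the fingertips stand 73 mm ahead of it and the grasp point (between the pads) lies 54 mm ahead of it (grip_point_offset is the distance from the TCP to the grasp point, in mm); z points along the fingers, y is the direction in which the jaws open and shut (so a half turn about z gives the same grasp; the last joint's range is limited). The gripper opens to 85 mm and grips with 20 to 120 N. Pads are 22 mm wide; open, the fingers measure 114 mm over their backs; the gripper's body (76 mm by 85 mm) begins 54 mm behind the grasp point. The pads swing forward as they close: fully open they stand 13 mm farther back than shut.
Start: joints at [-1.111, 0.353, 1.633, -0, 1.155, -0.002], TCP at [278.474, -559.536, 303.881] pointing down, gripper open.
Joint ranges: [-2.63, 2.63], [-0.92, 2.1], [0.06, 2.66], [-1.3, 4.44], [0, 2.69], [-3.02, 3.02]. Speed limits (rad/s): [2.22, 2.22, 2.79, 3.14, 3.14, 3.14].

## Interface

Orientations are given as [roll, pitch, yaw] about the fixed x, y, z axes, in that order (R = Rz(yaw) Ry(pitch) Rx(roll)).
In Python, from rig import sense, grab_frame, sign_off, grip_point_offset gives the robot as it stands. The module is installed in compiled form; this text tells all that it offers.
- The arm moves only by the tool drive_tool, never from a script. Its argument "targets" is one flat list of numbers, 7 for each row, row after row: the shift along the tool's x, y, z in m, then the turn, a rotation vector about the tool's x, y, z in rad, then the opening, from 0 (shut) to 1 (fully open). In form: [tx, ty, tz, wx, wy, wz, grip, tx, ty, tz, wx, wy, wz, grip, ...]. A call has 1 to 12 rows; each row is the pose to reach, as a shift and turn from the pose commanded when the call began, along the tool's axes at that moment; what a row does not reach only later rows make up. A row lasts 1/12 s, in which the tool goes at most 41.7 mm and 7.16 degrees, less where a joint would pass 70% of its speed; a pose out of reach is approached as far as the arm can. A call with a gripper value outside its range is refused whole. The fingers move at their own pace and stop on an object; "force" is the grip in N (left out, the last holds). Time passes only in rows, so rows that repeat a pose let the fingers close. It gives the time, the measured TCP pose, the force and the opening at its end, in the units of the state.
- sense(): the state, without advancing time (a new reading comes with each control period).
- grab_frame(name): name is "side" or "top" or "wrist"; returns a dict with "color" (384x512x3 uint8, blue, green, red), "vertical_fov" (degrees; the focal length in pixels is half the picture's height over the tangent of half this angle, whatever the lens; pixels are square), "cx", "cy" (the principal point, pixels), "world_from_camera" (4x4, takes a point from camera to world coordinates). Camera axes: x right, y down, z forward; pixel columns grow to the right and rows downward; lengths in mm; the calibration is good to about 2 mm. A picture is of the moment at which its call begins. There is no depth.
- sign_off(): hands the job in, once; it reports no verdict.
The state is a dict: "clock": time; "qpos": joint angles; "qvel": joint speeds; "joint_efforts": joint torques, N m; "eef_pos": TCP position; "tcp_rot": TCP orientation; "contact_force": force on the tool from outside, world axes, zero at the start; "wrist_torque": the same for the moment, N m; "opening": opening from 0.0 (shut) to 1.0 (fully open).
Only numpy, scipy, OpenCV 4.12 (cv2) and the standard library are available. Lean on these libraries where they do the work, as an engineer would, in place of code of your own. Each camera call takes 0.05 s, during which the arm holds its last target. There are 200 camera calls.

## Task

Close up the polisher for storage: pinch the red dust cap's two white tabs together, keep them pinched while you press the cap down into the yellow-rimmed spindle housing, against its sprung seal, until its flange is down on the rim, then let the tabs spring out so that the cap stays latched in the housing by itself, level, and let go. Feel for the depth and press gently: never push on the polisher with more than about 15 N, and leave the other things on the bench where they are.

Things in the scene. Friction and masses are not known exactly. Their poses are not given: they have to be found in the camera images.
- cap_center (a point): centre of the loose red dust cap (44.5 mm high, 75 g), which lies plug down on the bench; z up, the two tabs face +y and -y. Upwards from its underside: round plug, 56 mm diameter, 16 mm high, foot chamfered 2 mm; round flange, 74 mm diameter, 4 mm thick, its top 2 mm below this point; two upright white finger tabs on it
- tab_a (a joint): inward travel of the +y tab: 0 free, 0.005 m fully pinched; a spring pushes it out with 3 N (free) to 8 N (pinched). Each tab is 18 mm wide (along x), 5 mm thick, 24 mm high, from the flange up; the outer faces of the pair are 40 mm apart free, 30 mm pinched. Fingertips may rest on the flange beside the tabs to push the cap down
- tab_b (a joint): inward travel of the -y tab, likewise. Each tab carries a tongue, 14 mm wide, that sticks out sideways through the plug from 1 to 5 mm above the cap's underside: its tip is 32.5 mm from the cap's axis when free, 27.5 mm (inside the plug) when fully pinched
- housing (a point): point on the vertical axis of the polisher's spindle housing, 115 mm above the bench, z up. The top of the yellow rim is only roughly there: the polisher's rest is set so that it is 105 to 125 mm high, not measured. Bore 58.6 mm diameter, 82 mm outside. The rim is an inward lip 9.5 mm thick; under it the bore is 68 mm wide all round, so the cap fits at any turn
- cradle: plywood cradle (330 x 120 mm) carrying the olive and black polisher, housing up; origin at bench level on the housing's axis, motor and handle reach 350 mm along +x, lower than the rim. A sprung seal in the bore meets the plug 4 mm before the flange meets the rim: 3 N at touch, 9 N at flange down, then the push climbs steeply (about 10 N per mm): 11 to 13 N is home
- seal (a joint): how far the sprung black seal ring in the bore is pushed down, m: 0 free, 0.004 with the flange down on the rim. There the tongues' tops are 1.5 mm below the lip; when the tabs are let go the tongues spring out under it and the seal lifts the cap by 1.5 mm against the lip, its proper latched place. Let go higher, and the cap is pushed out
- bottle: silver bottle, 66 mm in diameter, 170 mm high, origin at the centre of its underside; leave it alone
- jar: white jar with a yellow lid, 76 mm in diameter, 60 mm high, origin at the centre of its underside; leave it alone
- spanner: steel wrench 170 mm long and flat, lying along its x; leave it alone
- plate: loose black backing plate, a disc 120 mm in diameter and 22 mm high, origin at the centre of its underside; leave it alone
Not all that is in view belongs to the job. Several things look just like the part that bears cap_center: the one meant starts farthest from the robot's base.

How it is judged (in metres and radians):
On the way, in this order (a step that is already met when the one before it is completed fails the run):
1. the cap is lifted clear of the bench by its pinched tabs (height (world z) of cap_center above 0.06 m and value of joint each of tab_a, tab_b above 0.0035 m), for 0.1 s.
2. the cap is pressed down onto the seal in the housing with its tabs still pinched (horizontal distance between cap_center and housing below 0.003 m and z of cap_center in the frame of housing below 0.0185 m and value of joint each of tab_a, tab_b above 0.003 m and value of joint seal above 0.0018 m), for 0.05 s.
At the end, for the whole second after the job is handed in: the cap sits in the housing within 3 mm of its axis, level to 0.06 rad, no more than 18.5 mm above the housing point, both tabs have sprung out to within 1.8 mm of their free position, their tongues under the lip, and the cap holds the seal down by more than 1.5 mm (horizontal distance between cap_center and housing below 0.003 m and z of cap_center in the frame of housing below 0.0185 m and angle between cap_center's own z axis and vertical below 0.06 rad and value of joint each of tab_a, tab_b below 0.0018 m and value of joint seal above 0.0015 m); the robot touches nothing.
It fails at once if the polisher is pushed with more than 20 N (contact force between cradle and anything else above 20 N).
It fails at once if the bottle is moved by more than 20 mm (distance of bottle from where it was at the start of the episode above 0.02 m).
It fails at once if the jar is moved by more than 20 mm (distance of jar from where it was at the start of the episode above 0.02 m).
It fails at once if the spanner is moved by more than 20 mm (distance of spanner from where it was at the start of the episode above 0.02 m).
It fails at once if the plate is moved by more than 20 mm (distance of plate from where it was at the start of the episode above 0.02 m).
It also fails if it takes over 58 s, if anything falls off the work surface, if the arm or the gripper's body presses on something with over 40 N, if the wrist force passes 120 N, or if a joint passes its speed limit or range.

## Working session

There is one attempt and no reset: what is moved stays moved. The work goes in short steps, Python scripts to look and compute and a tool call to move; the robot and the scene stay as the last step left them, time stands still between calls to the robot, and variables do not carry over. Pictures are saved under pics/ and viewed, about 8 in all and at most 12, crops included, and the job is handed in when it is done.

Besides the shell and the picture viewer there is one more tool, called after ">>>" by a JSON object that holds its "name" and its "arguments", one argument or row to a line. drive_tool: Moves the arm, as the interface text tells. Its arguments: {"type":"object","properties":{"targets":{"type":"array"},"force":{"type":"number"}},"required":["targets"]}

```bash
mkdir -p pics; cat > h.py <<'E'
import numpy as np, cv2
from rig import sense, grab_frame, grip_point_offset
def cam(n):
    f=grab_frame(n); im=np.asarray(f["color"]); h=im.shape[0]
    f["f"]=h/2/np.tan(np.radians(f["vertical_fov"])/2); f["im"]=im; return f
def ray(f,u,v):
    T=np.array(f["world_from_camera"]); d=T[:3,:3]@np.array([(u-f["cx"])/f["f"],(v-f["cy"])/f["f"],1.]); return T[:3,3],d
def atz(f,u,v,z):
    o,d=ray(f,u,v); return o+d*(z-o[2])/d[2]
def proj(f,p):
    T=np.linalg.inv(np.array(f["world_from_camera"])); q=T[:3,:3]@np.array(p,float)+T[:3,3]
    return f["cx"]+f["f"]*q[0]/q[2], f["cy"]+f["f"]*q[1]/q[2]
E
python3 - <<'E'
from h import *
import pickle
a=cam("top");b=cam("side")
pickle.dump((a,b),open("f0.pkl","wb"))
cv2.imwrite("pics/t0.png",a["im"]);cv2.imwrite("pics/s0.png",b["im"])
for f in(a,b): print(f["f"],f["cx"],f["cy"],np.round(f["world_from_camera"],3))
print(sense(),grip_point_offset)
E
```

```text
407.7107589207716 253.2368732029252 194.93625569639894 [[-1.600000e-02 -9.840000e-01  1.780000e-01  2.488910e+02]
 [-1.000000e+00  1.500000e-02 -1.200000e-02  1.169000e+01]
 [ 9.000000e-03 -1.780000e-01 -9.840000e-01  1.484068e+03]
 [ 0.000000e+00  0.000000e+00  0.000000e+00  1.000000e+00]]
413.64837160770395 258.32705624003614 196.01378453027135 [[-9.990000e-01 -2.700000e-02  2.300000e-02  4.716040e+02]
 [-3.500000e-02  5.950000e-01 -8.030000e-01  1.076836e+03]
 [ 8.000000e-03 -8.030000e-01 -5.960000e-01  8.930280e+02]
 [ 0.000000e+00  0.000000e+00  0.000000e+00  1.000000e+00]]
{'clock': 0.1, 'qpos': array([-1.11142383e+00,  3.53565390e-01,  1.63406730e+00,  2.71259549e-06,
        1.15519542e+00, -2.40458357e-03]), 'qvel': array([-0.00062583, -0.00177579, -0.00082007,  0.00067828, -0.00148738,
       -0.00170916]), 'joint_efforts': array([ 1.27987814e-04, -6.06359267e+01, -3.42820644e+01, -1.13520130e-04,
        3.94924369e-03, -1.48048775e-05]), 'eef_pos': array([ 278.3097137 , -559.23523081,  303.24190309]), 'tcp_rot': array([-3.14035721e+00, -5.45107053e-06,  4.61775976e-01]), 'contact_force': array([-0.45941193, -0.13115628,  0.69297422]), 'wrist_torque': array([-0.0279104 ,  0.01372608,  0.01857113]), 'opening': 0.9987163859961152} 53.900000000000006
```

View pics/t0.png

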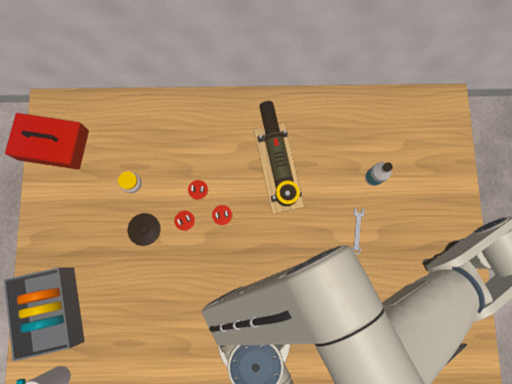

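View pics/s0.png

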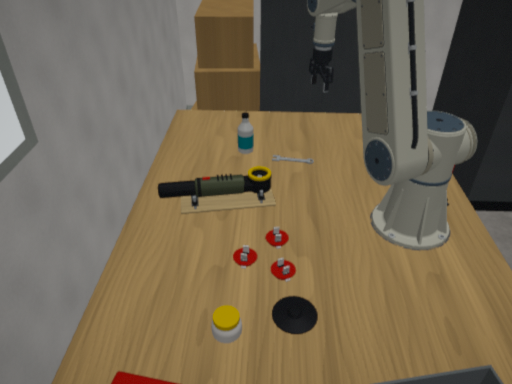

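```bash
python3 - <<'E'
from h import *
import pickle
a,b=pickle.load(open("f0.pkl","rb"))
for n,f,pts in(("top",a,[(198,189),(184,220),(222,215)]),("side",b,[(245,256),(283,269),(277,237)])):
    hsv=cv2.cvtColor(f["im"],cv2.COLOR_BGR2HSV)
    m=(((hsv[...,0]<6)|(hsv[...,0]>174))&(hsv[...,1]>150)&(hsv[...,2]>80)).astype(np.uint8)
    for u,v in pts:
        mm=np.zeros_like(m);mm[v-16:v+17,u-16:u+17]=m[v-16:v+17,u-16:u+17]
        ys,xs=np.nonzero(mm); h=cv2.convexHull(np.c_[xs,ys].astype(np.int32)); M=cv2.moments(h)
        c=(M["m10"]/M["m00"],M["m01"]/M["m00"]); p=atz(f,*c,20 if n=="top" else 20); print(n,(u,v),np.round(p,1),np.hypot(*p[:2]).round())
    m=((hsv[...,0]>20)&(hsv[...,0]<34)&(hsv[...,1]>170)&(hsv[...,2]>120)).astype(np.uint8)
    u,v=(288,192) if n=="top" else (260,174)
    mm=np.zeros_like(m);mm[v-18:v+19,u-18:u+19]=m[v-18:v+19,u-18:u+19]
    ys,xs=np.nonzero(mm);(h)=cv2.convexHull(np.c_[xs,ys].astype(np.int32));M=cv2.moments(h);c=(M["m10"]/M["m00"],M["m01"]/M["m00"])
    for z in(105,115,125):print(n,"housing",z,np.round(atz(f,*c,z),1))
im=a["im"][165:240,160:320];cv2.imwrite("pics/c0.png",cv2.resize(im,None,fx=5,fy=5,interpolation=cv2.INTER_CUBIC))
E
```

```text
top (198, 189) [537.  198.2  20. ] 572.0
top (184, 220) [425.2 245.   20. ] 491.0
top (222, 215) [442.3 109.8  20. ] 456.0
top housing 105 [ 507.3 -123.   105. ]
top housing 115 [ 505.4 -122.   115. ]
top housing 125 [ 503.5 -121.   125. ]
side (245, 256) [535.4 202.2  20. ] 572.0
side (283, 269) [423.7 249.5  20. ] 492.0
side (277, 237) [440.8 116.2  20. ] 456.0
side housing 105 [ 503.9 -121.8  105. ]
side housing 115 [ 503.5 -106.6  115. ]
side housing 125 [503.1 -91.4 125. ]
```

View pics/c0.png

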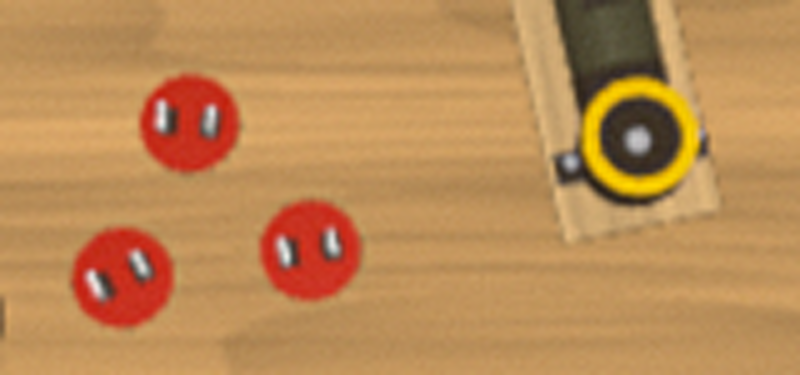

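Lookalikes in the top view: red caps at px (198,189), 572 mm from the base, (184,220), 491 mm, and (222,215), 456 mm. The one at (198,189) is farthest, and both cameras agree. Its tabs lie nearly along world y. The yellow ring is at px (288,192).

>>> {"name": "drive_tool", "arguments": {
  "targets": [0.57,-0.565,0.0,0,0,0.55,1,0.57,-0.565,0.0,0,0,0.55,1,0.57,-0.565,0.0,0,0,0.55,1,0.57,-0.565,0.0,0,0,0.55,1,0.57,-0.565,0.0,0,0,0.55,1,0.57,-0.565,0.0,0,0,0.55,1,0.57,-0.565,0.0,0,0,0.55,1,0.57,-0.565,0.0,0,0,0.55,1,0.57,-0.565,0.0,0,0,0.55,1,0.57,-0.565,0.0,0,0,0.55,1,0.57,-0.565,0.0,0,0,0.55,1,0.57,-0.565,0.0,0,0,0.55,1]
}}

```text
clock: 1.1
eef_pos: [439.0, -85.8, 303.9]
tcp_rot: [3.142, -0.0, -0.088]
contact_force: [0.4, -0.7, 0.7]
opening: 1.0
```

```bash
python3 - <<'E'
from h import *
import pickle
s=sense();w=cam("wrist");pickle.dump((s,w),open("w1.pkl","wb"))
cv2.imwrite("pics/w1.png",w["im"]);print(s["eef_pos"],s["tcp_rot"],w["f"],w["cx"],w["cy"],np.round(w["world_from_camera"],3))
E
```

```text
[439.00783898 -85.84493052 303.91571342] [ 3.14156745e+00 -1.10839682e-04 -8.83547843e-02] 314.88743657211603 258.3607679898888 193.5334242384366 [[-8.80000e-02 -9.57000e-01 -2.76000e-01  5.10678e+02]
 [-9.96000e-01  8.50000e-02  2.60000e-02 -9.15050e+01]
 [-1.00000e-03  2.77000e-01 -9.61000e-01  3.74069e+02]
 [ 0.00000e+00  0.00000e+00  0.00000e+00  1.00000e+00]]
```

View pics/w1.png

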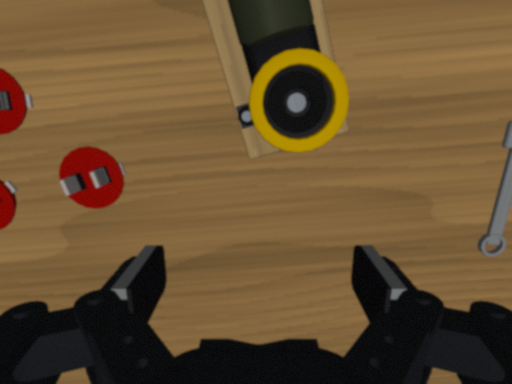

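>>> {"name": "drive_tool", "arguments": {
  "targets": [0.072,-0.294,0.05,0,0,0,0.8,0.072,-0.294,0.05,0,0,0,0.8,0.072,-0.294,0.05,0,0,0,0.8,0.072,-0.294,0.05,0,0,0,0.8,0.072,-0.294,0.05,0,0,0,0.8,0.072,-0.294,0.05,0,0,0,0.8,0.072,-0.294,0.05,0,0,0,0.8,0.072,-0.294,0.05,0,0,0,0.8,0.072,-0.294,0.05,0,0,0,0.8,0.072,-0.294,0.05,0,0,0,0.8,0.072,-0.294,0.05,0,0,0,0.8,0.072,-0.294,0.05,0,0,0,0.8]
}}

```text
clock: 2.15
eef_pos: [536.3, 197.2, 254.1]
tcp_rot: [3.141, 0.0, -0.089]
contact_force: [-0.3, -0.1, 0.0]
opening: 0.798
```

```bash
python3 - <<'E'
from h import *
import pickle
s=sense();w=cam("wrist");pickle.dump((s,w),open("w2.pkl","wb"))
cv2.imwrite("pics/w2.png",w["im"]);print(s["eef_pos"],s["tcp_rot"],s["opening"])
hsv=cv2.cvtColor(w["im"],cv2.COLOR_BGR2HSV)
m=(((hsv[...,0]<6)|(hsv[...,0]>174))&(hsv[...,1]>150)&(hsv[...,2]>60)).astype(np.uint8)
n,l,st,c=cv2.connectedComponentsWithStats(m)
for i in range(1,n):
    if st[i,4]>300:print(st[i],c[i],atz(w,*c[i],20))
_,w=pickle.load(open("w1.pkl","rb"))
hsv=cv2.cvtColor(w["im"],cv2.COLOR_BGR2HSV)
m=((hsv[...,0]>20)&(hsv[...,0]<34)&(hsv[...,1]>170)&(hsv[...,2]>100)).astype(np.uint8)
n,l,st,c=cv2.connectedComponentsWithStats(m);i=1+st[1:,4].argmax()
cs,_=cv2.findContours((l==i).astype(np.uint8),cv2.RETR_CCOMP,cv2.CHAIN_APPROX_NONE)
for k in cs:
    if len(k)<50: continue
    for z in(105,115,125):
        p=np.array([atz(w,*q[0],z)[:2] for q in k],np.float32);e=cv2.fitEllipse(p);print(z,np.round(e[0],1),np.round(e[1],1),st[i])
E
```

```text
[536.27139711 197.18730589 254.0950962 ] [ 3.14114631e+00  2.28231316e-04 -8.93976691e-02] 0.7981015328594246
[ 223  138   73   72 3465] [259.1041847  173.12178932] [541.27849884 197.00771003  20.        ]
[ 316  223   67   57 1553] [346.48422408 243.27559562] [457.85701847 112.02538161  20.        ]
[ 193  249   66   59 2381] [225.74464511 275.78832423] [430.85015578 243.27719287  20.        ]
105 [ 508.1 -124.1] [81.1 81.4] [ 249   48  100  105 4011]
115 [ 508.2 -122.9] [78.1 78.4] [ 249   48  100  105 4011]
125 [ 508.3 -121.7] [75.1 75.4] [ 249   48  100  105 4011]
105 [ 508.2 -124. ] [59.2 59.4] [ 249   48  100  105 4011]
115 [ 508.3 -122.8] [57.  57.2] [ 249   48  100  105 4011]
125 [ 508.4 -121.5] [54.8 55. ] [ 249   48  100  105 4011]
```

View pics/w2.png

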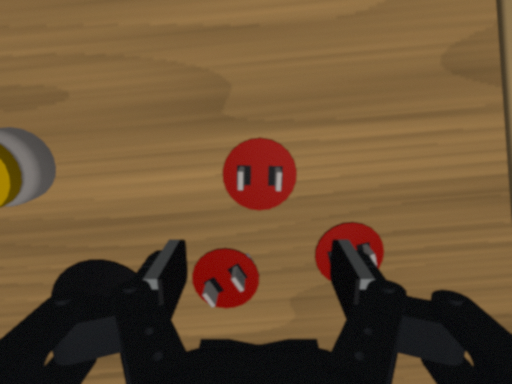

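```bash
cat >> h.py <<'E'
def ring(w,kind,z):
    hsv=cv2.cvtColor(w["im"],cv2.COLOR_BGR2HSV);H,S,V=cv2.split(hsv)
    m=((((H<6)|(H>174))&(S>150)&(V>60)) if kind=="red" else ((H>20)&(H<34)&(S>170)&(V>100))).astype(np.uint8)
    for k in cv2.findContours(m,cv2.RETR_CCOMP,cv2.CHAIN_APPROX_NONE)[0]:
        if len(k)<80: continue
        p=np.array([atz(w,*q[0],z)[:2] for q in k],np.float32);e=cv2.fitEllipse(p);print(kind,z,np.round(e[0],1),np.round(e[1],1),len(k))
E
python3 - <<'E'
from h import *
import pickle
_,w=pickle.load(open("w2.pkl","rb"));ring(w,"red",20)
E
```

```text
red 20 [428.6 242.6] [67.6 71.2] 216
red 20 [444.8 109.2] [65.7 69. ] 239
red 20 [539.6 197.1] [70.7 71. ] 202
```

>>> {"name": "drive_tool", "arguments": {
  "targets": [0.002,0,0.04,0,0,0,0.7,0.002,0,0.08,0,0,0,0.7,0.002,0,0.115,0,0,0,0.7,0.002,0,0.14,0,0,0,0.7,0.002,0,0.155,0,0,0,0.7,0.002,0,0.159,0,0,0,0.7,0.002,0,0.159,0,0,0,0.6,0.002,0,0.159,0,0,0,0.55,0.002,0,0.159,0,0,0,0.53],
  "force": 40
}}

```text
clock: 2.95
eef_pos: [539.6, 198.4, 96.5]
tcp_rot: [-3.141, -0.002, -0.089]
contact_force: [0.2, -0.9, 0.6]
opening: 0.528
```

```bash
python3 - <<'E'
from h import *
import pickle
s=sense();w=cam("wrist");pickle.dump((s,w),open("w3.pkl","wb"))
cv2.imwrite("pics/w3.png",w["im"]);print(s["eef_pos"],s["tcp_rot"],s["opening"],s["contact_force"])
ring(w,"red",20)
for y in (-20,20):print(proj(w,[538.3,197.2+y,44]))
E
```

```text
[539.5805828  198.44182719  96.47177421] [-3.14054129e+00 -2.21713996e-03 -8.87355153e-02] 0.5277376987559502 [ 0.17469393 -0.90676552  0.6067465 ]
red 20 [458.6 134.7] [15.7 25.4] 95
red 20 [540.8 198.1] [63.7 73.3] 499
red 20 [536.3 214.3] [15.1 38.6] 165
(np.float64(309.15840869674986), np.float64(272.7769919352223))
(np.float64(218.2611829913922), np.float64(279.8519784806024))
```

View pics/w3.png

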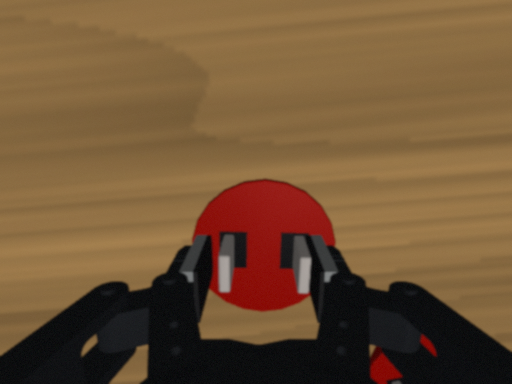

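```bash
python3 - <<'E'
from h import *
import pickle
from scipy.optimize import least_squares
for n in("w2.pkl","w3.pkl"):
    s,w=pickle.load(open(n,"rb"));lim=(138,171) if n=="w2.pkl" else (175,228)
    H,S,V=cv2.split(cv2.cvtColor(w["im"],cv2.COLOR_BGR2HSV));m=(((H<6)|(H>174))&(S>150)&(V>60))
    P=[]
    for v in range(*lim):
        xs=np.nonzero(m[v,190:345])[0]+190
        if len(xs):P+=[atz(w,xs[0]-.5,v,20)[:2],atz(w,xs[-1]+.5,v,20)[:2]]
    P=np.array(P);r=least_squares(lambda q:np.hypot(*(P-q[:2]).T)-q[2],[540,197,37],loss="soft_l1");print(n,r.x,s["eef_pos"])
    T=np.array(w["world_from_camera"]);print(T[:3,3]-s["eef_pos"],T[:3,2])
E
```

```text
w2.pkl [539.75038565 197.05930088  35.74915746] [536.27139711 197.18730589 254.0950962 ]
[71.69975412 -5.70184088 70.12206184] [-0.27637414  0.0256669  -0.96070731]
w3.pkl [540.05390146 196.8818431   35.92464672] [539.5805828  198.44182719  96.47177421]
[71.51464194 -5.72917884 70.29517449] [-0.27391655  0.02662789 -0.96138477]
```

>>> {"name": "drive_tool", "arguments": {
  "targets": [0,0.001,0.002,0,0,0,0.53,0,0.001,0.002,0,0,0,0.45,0,0.001,0.002,0,0,0,0.4,0,0.001,0.002,0,0,0,0.35,0,0.001,0.002,0,0,0,0.28,0,0.001,0.002,0,0,0,0.2,0,0.001,0.002,0,0,0,0.2,0,0.001,0.002,0,0,0,0.2,0,0.001,0.002,0,0,0,0.2,0,0.001,0.002,0,0,0,0.2],
  "force": 40
}}

```text
clock: 3.83
eef_pos: [539.2, 197.6, 94.5]
tcp_rot: [-3.141, -0.002, -0.088]
contact_force: [-3.4, -2.3, 15.5]
opening: 0.319
```

>>> {"name": "drive_tool", "arguments": {
  "targets": [0,0,-0.001,0,0,0,0.2,0,0,-0.003,0,0,0,0.2,0,0,-0.01,0,0,0,0.2,0,0,-0.025,0,0,0,0.2,0,0,-0.05,0,0,0,0.2,0,0,-0.08,0,0,0,0.2,0,0,-0.11,0,0,0,0.2,0,0,-0.135,0,0,0,0.2,0,0,-0.15,0,0,0,0.2,0,0,-0.155,0,0,0,0.2,0,0,-0.155,0,0,0,0.2,0,0,-0.155,0,0,0,0.2]
}}

```text
clock: 4.83
eef_pos: [538.1, 197.4, 247.3]
tcp_rot: [3.141, 0.001, -0.088]
contact_force: [-0.5, -0.1, -1.0]
opening: 0.315
```

```bash
python3 - <<'E'
from h import *
import pickle
s=sense();w=cam("wrist");b=cam("side");pickle.dump((s,w),open("w4.pkl","wb"))
im=np.hstack([w["im"][120:,150:370],cv2.resize(b["im"][100:300,180:330],None,fx=1.32,fy=1.32)]);cv2.imwrite("pics/w4.png",im);print(s)
E
```

```text
{'clock': 4.8333, 'qpos': array([3.48901520e-01, 3.34532786e-01, 1.79913963e+00, 3.38509982e-05,
       1.00870993e+00, 2.00784457e+00]), 'qvel': array([-2.29022614e-03,  2.12673144e-02,  1.23764062e-02,  1.56053379e-03,
        8.94211716e-05, -1.89417990e-03]), 'joint_efforts': array([ 5.04540760e-03, -5.81184840e+01, -3.22993004e+01,  1.80751606e-03,
        2.32043490e-02,  5.62971072e-04]), 'eef_pos': array([538.08680802, 197.35185309, 247.26318798]), 'tcp_rot': array([ 3.14128434e+00,  7.27584930e-04, -8.81648851e-02]), 'contact_force': array([-0.49783547, -0.09497413, -1.0356758 ]), 'wrist_torque': array([-0.0199357 ,  0.04700935,  0.05016572]), 'opening': 0.31508132532800676}
```

View pics/w4.png

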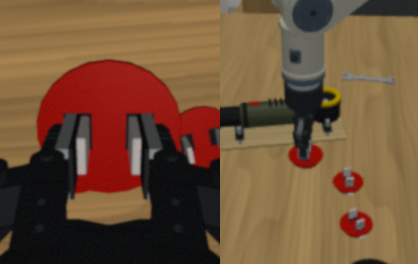

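```bash
cat >> h.py <<'E'
from scipy.optimize import least_squares
def arc(w,z,v0,v1,u0=185,u1=335):
    H,S,V=cv2.split(cv2.cvtColor(w["im"],cv2.COLOR_BGR2HSV));m=(((H<6)|(H>174))&(S>150)&(V>60));P=[]
    for v in range(v0,v1):
        xs=np.nonzero(m[v,u0:u1])[0]+u0
        if len(xs)>3:P+=[atz(w,xs[0]-.5,v,z)[:2],atz(w,xs[-1]+.5,v,z)[:2]]
    P=np.array(P);return least_squares(lambda q:np.hypot(*(P-q[:2]).T)-q[2],[*P.mean(0),37],loss="soft_l1").x
E
python3 - <<'E'
from h import *
import pickle
s,w=pickle.load(open("w4.pkl","rb"));e=s["eef_pos"]
for dz in(73,74.5,76):
    r=arc(w,e[2]-dz,175,225);print(dz,r,r[:2]-e[:2])
E
```

```text
73 [539.58349429 198.07202155  35.56041675] [1.49668627 0.72016846]
74.5 [538.84728548 198.13866887  35.93310132] [0.76047746 0.78681578]
76 [538.11107797 198.20531576  36.30578484] [0.02426994 0.85346267]
```

>>> {"name": "drive_tool", "arguments": {
  "targets": [0,0.02,0,0,0,0,0.2,-0.001,0.05,0,0,0,0,0.2,-0.001,0.085,0,0,0,0,0.2,-0.001,0.12,0,0,0,0,0.2,-0.001,0.155,0,0,0,0,0.2,-0.001,0.19,0,0,0,0,0.2,-0.002,0.225,0,0,0,0,0.2,-0.002,0.26,0,0,0,0,0.2,-0.002,0.29,0,0,0,0,0.2,-0.002,0.31,0,0,0,0,0.2,-0.002,0.32,0,0,0,0,0.2,-0.002,0.324,0,0,0,0,0.2]
}}

```text
clock: 5.93
eef_pos: [507.4, -126.3, 246.9]
tcp_rot: [-3.141, 0.002, -0.09]
contact_force: [-0.1, 0.8, 0.3]
opening: 0.32
```

>>> {"name": "drive_tool", "arguments": {
  "targets": [0,0,0,0,0,0,0.2,0,0,0,0,0,0,0.2,0,0,0,0,0,0,0.2]
}}

```text
clock: 6.18
eef_pos: [508.1, -124.0, 247.6]
tcp_rot: [-3.141, 0.001, -0.087]
contact_force: [0.3, 0.5, -1.4]
opening: 0.318
```

```bash
python3 - <<'E'
from h import *
import pickle
s=sense();w=cam("wrist");b=cam("side");pickle.dump((s,w),open("w5.pkl","wb"))
im=np.hstack([w["im"][100:,130:390],cv2.resize(b["im"][100:242,180:330],None,fx=2,fy=2)]);cv2.imwrite("pics/w5.png",im);e=s["eef_pos"];print(e,s["tcp_rot"],s["contact_force"],s["opening"])
r=arc(w,e[2]-74.5,175,225);print(r,r[:2]-e[:2])
E
```

```text
[ 508.06630684 -123.97905432  247.61611766] [-3.14120738e+00  5.18506177e-04 -8.71964355e-02] [ 0.3352517   0.52295738 -1.37342171] 0.3184909911131891
[ 509.43402702 -123.17551174   35.52184065] [1.36772018 0.80354259]
```

View pics/w5.png

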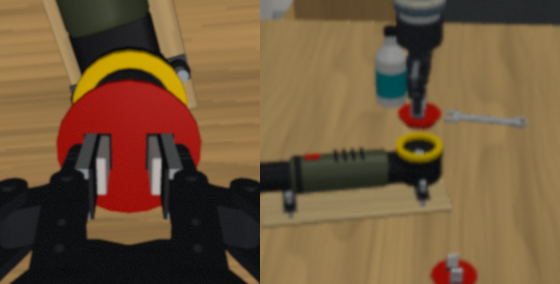

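```bash
python3 - <<'E'
from h import *
import pickle
def rim(n,v0,v1,u0,u1,z,R=None):
    s,w=pickle.load(open(n,"rb"))
    H,S,V=cv2.split(cv2.cvtColor(w["im"],cv2.COLOR_BGR2HSV));m=((H>20)&(H<34)&(S>170)&(V>100));P=[]
    for v in range(v0,v1):
        xs=np.nonzero(m[v,u0:u1])[0]+u0
        if len(xs)>3:P+=[atz(w,xs[0]-.5,v,z)[:2],atz(w,xs[-1]+.5,v,z)[:2]]
    for u in range(u0+30,u1-30):
        ys=np.nonzero(m[v0-10:v1+10,u])[0]+v0-10
        if len(ys):P.append(atz(w,u,ys[0]-.5,z)[:2])
    P=np.array(P);f=(lambda q:np.hypot(*(P-q[:2]).T)-(R or q[2]))
    return least_squares(f,[*P.mean(0),41],loss="soft_l1").x
for z in(104,106,110):
    print(z,"w1",rim("w1.pkl",48,100,230,370,z),"w5",rim("w5.pkl",148,178,195,330,z),rim("w5.pkl",148,178,195,330,z,41))
E
```

```text
104 w1 [ 508.07907313 -124.12729197   41.18008019] w5 [ 508.13957433 -123.84568666   40.68474154] [ 507.78330272 -123.8153689    41.        ]
106 w1 [ 508.09832491 -123.88572604   40.8751071 ] w5 [ 508.81038306 -123.89923567   40.30373072] [ 508.02456915 -123.83293782   41.        ]
110 w1 [ 508.13682822 -123.40259302   40.26516163] w5 [ 510.15197763 -124.00633471   39.54172928] [ 508.51151582 -123.86806049   41.        ]
```

>>> {"name": "drive_tool", "arguments": {
  "targets": [-0.001,0.0006,0.005,0,0,0,0.2,-0.001,0.0006,0.015,0,0,0,0.2,-0.001,0.0006,0.025,0,0,0,0.2,-0.001,0.0006,0.032,0,0,0,0.2,-0.001,0.0006,0.036,0,0,0,0.2,-0.001,0.0006,0.038,0,0,0,0.2,-0.001,0.0006,0.038,0,0,0,0.2,-0.001,0.0006,0.038,0,0,0,0.2]
}}

```text
clock: 6.95
eef_pos: [507.1, -125.7, 209.9]
tcp_rot: [-3.142, 0.0, -0.088]
contact_force: [-0.2, -0.3, 0.0]
opening: 0.32
```

```bash
python3 - <<'E'
from h import *
import pickle
s=sense();w=cam("wrist");pickle.dump((s,w),open("w6.pkl","wb"));t=cam("top");pickle.dump(t,open("t6.pkl","wb"))
b=cam("side");pickle.dump(b,open("b6.pkl","wb"))
im=np.hstack([w["im"][100:,130:390],cv2.resize(b["im"][110:205,220:310],None,fx=3,fy=3)[:284]]) if 0 else w["im"]
cv2.imwrite("pics/w6.png",np.hstack([w["im"][130:330,170:350],cv2.resize(b["im"][130:180,215:305],None,fx=4,fy=4)]));e=s["eef_pos"];print(e,s["tcp_rot"],s["contact_force"],s["opening"])
E
```

```text
[ 507.06078473 -125.670561    209.8605488 ] [-3.14156674e+00  4.81488293e-05 -8.83103253e-02] [-0.24593049 -0.3493128   0.03232306] 0.31970792580672014
```

View pics/w6.png

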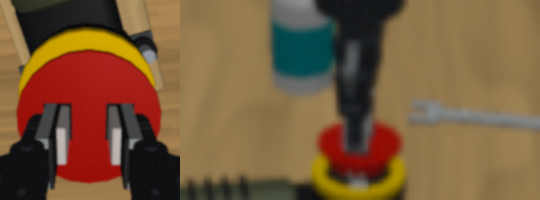

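```bash
cat >> h.py <<'E'
def fitc(w,kind,z,R,v0,v1,u0,u1):
    H,S,V=cv2.split(cv2.cvtColor(w["im"],cv2.COLOR_BGR2HSV))
    m=((((H<6)|(H>174))&(S>150)&(V>60)) if kind=="red" else ((H>20)&(H<34)&(S>170)&(V>100)));P=[]
    for v in range(v0,v1):
        xs=np.nonzero(m[v,u0:u1])[0]+u0
        if len(xs)>3:P+=[atz(w,xs[0]-.5,v,z)[:2],atz(w,xs[-1]+.5,v,z)[:2]]
    for u in range(u0+40,u1-40):
        ys=np.nonzero(m[v0-10:v1+10,u])[0]+v0-10
        if len(ys):P.append(atz(w,u,ys[0]-.5,z)[:2])
    P=np.array(P);r=least_squares(lambda q:np.hypot(*(P-q[:2]).T)-(R or q[2]),[*P.mean(0),41],loss="soft_l1")
    return np.r_[r.x,np.abs(r.fun).mean(),len(P)].round(2)
E
python3 - <<'E'
from h import *
import pickle
s,w=pickle.load(open("w6.pkl","rb"));z=s["eef_pos"][2]
for dz in(73.5,75): print("cap",dz,fitc(w,"red",z-dz,None,180,225,185,340),fitc(w,"red",z-dz,36,180,225,185,340))
for h in(104,107,110):print("rim",h,fitc(w,"y",h,None,158,195,180,340),fitc(w,"y",h,41,158,195,180,340))
E
```

```text
cap 73.5 [ 5.0847e+02 -1.2496e+02  3.5320e+01  1.4000e-01  1.6300e+02] [ 5.0768e+02 -1.2490e+02  4.1000e+01  1.9000e-01  1.6300e+02]
cap 75 [ 5.0773e+02 -1.2490e+02  3.5690e+01  1.4000e-01  1.6300e+02] [ 5.0737e+02 -1.2487e+02  4.1000e+01  1.6000e-01  1.6300e+02]
rim 104 [ 5.0818e+02 -1.2386e+02  4.0610e+01  1.5000e-01  1.5200e+02] [ 5.0773e+02 -1.2382e+02  4.1000e+01  1.6000e-01  1.5200e+02]
rim 107 [ 5.0938e+02 -1.2399e+02  3.9910e+01  1.4000e-01  1.5200e+02] [ 5.0815e+02 -1.2388e+02  4.1000e+01  2.0000e-01  1.5200e+02]
rim 110 [ 5.1058e+02 -1.2411e+02  3.9220e+01  1.4000e-01  1.5200e+02] [ 5.0858e+02 -1.2395e+02  4.1000e+01  2.6000e-01  1.5200e+02]
```

>>> {"name": "drive_tool", "arguments": {
  "targets": [0.0003,-0.001,0.002,0,0,0,0.2,0.0003,-0.001,0.005,0,0,0,0.2,0.0003,-0.001,0.007,0,0,0,0.2,0.0003,-0.001,0.007,0,0,0,0.2,0.0003,-0.001,0.007,0,0,0,0.2]
}}

```text
clock: 7.52
eef_pos: [507.2, -124.6, 202.7]
tcp_rot: [-3.141, 0.0, -0.088]
contact_force: [0.6, -0.5, -0.9]
opening: 0.316
```

```bash
python3 - <<'E'
from h import *
import pickle
s=sense();w=cam("wrist");pickle.dump((s,w),open("w7.pkl","wb"));z=s["eef_pos"][2];print(s["eef_pos"],s["contact_force"],s["wrist_torque"])
for dz in(73.5,75): print("cap",dz,fitc(w,"red",z-dz,None,180,225,185,340))
ys=np.nonzero((lambda h:(h[...,0]>20)&(h[...,0]<34)&(h[...,1]>170)&(h[...,2]>100))(cv2.cvtColor(w["im"],cv2.COLOR_BGR2HSV))[:,262])[0];print(ys[:1],ys[-1:])
v=ys[0]+1
for h in(104,107):print("rim",h,fitc(w,"y",h,None,v,v+37,175,345),fitc(w,"y",h,41,v,v+37,175,345))
E
```

```text
[ 507.22177564 -124.58471125  202.66464049] [ 0.56069724 -0.53122457 -0.88916913] [-0.0090028  -0.04355172 -0.00538833]
cap 73.5 [ 5.0870e+02 -1.2384e+02  3.5220e+01  1.3000e-01  1.6300e+02]
cap 75 [ 5.0796e+02 -1.2378e+02  3.5590e+01  1.3000e-01  1.6300e+02]
[162] [179]
rim 104 [ 5.0819e+02 -1.2384e+02  4.0610e+01  1.6000e-01  1.6400e+02] [ 5.0774e+02 -1.2381e+02  4.1000e+01  1.6000e-01  1.6400e+02]
rim 107 [ 5.0944e+02 -1.2396e+02  3.9880e+01  1.5000e-01  1.6400e+02] [ 5.0817e+02 -1.2385e+02  4.1000e+01  2.0000e-01  1.6400e+02]
```

>>> {"name": "drive_tool", "arguments": {
  "targets": [0,0,0.001,0,0,0,0.2,0,0,0.001,0,0,0,0.2,0,0,0.002,0,0,0,0.2,0,0,0.002,0,0,0,0.2]
}}

```text
clock: 7.9
eef_pos: [507.3, -124.6, 200.8]
tcp_rot: [-3.142, 0.0, -0.088]
contact_force: [-0.7, -0.6, -1.3]
opening: 0.317
```

>>> {"name": "drive_tool", "arguments": {
  "targets": [0,0,0.0007,0,0,0,0.2,0,0,0.0014,0,0,0,0.2,0,0,0.0014,0,0,0,0.2]
}}

```text
clock: 8.15
eef_pos: [507.3, -124.6, 199.4]
tcp_rot: [-3.142, 0.0, -0.088]
contact_force: [0.1, -0.5, -0.9]
opening: 0.322
```

>>> {"name": "drive_tool", "arguments": {
  "targets": [0,0,0.0007,0,0,0,0.2,0,0,0.0014,0,0,0,0.2,0,0,0.0014,0,0,0,0.2]
}}

```text
clock: 8.4
eef_pos: [507.3, -124.6, 197.9]
tcp_rot: [-3.142, 0.0, -0.088]
contact_force: [-0.5, -0.3, -0.8]
opening: 0.317
```

>>> {"name": "drive_tool", "arguments": {
  "targets": [0,0,0.0007,0,0,0,0.2,0,0,0.0014,0,0,0,0.2,0,0,0.0014,0,0,0,0.2]
}}

```text
clock: 8.65
eef_pos: [507.3, -124.6, 196.6]
tcp_rot: [-3.142, 0.0, -0.088]
contact_force: [0.1, -0.0, -0.2]
opening: 0.316
```

>>> {"name": "drive_tool", "arguments": {
  "targets": [0,0,0.0007,0,0,0,0.2,0,0,0.0014,0,0,0,0.2,0,0,0.0014,0,0,0,0.2]
}}

```text
clock: 8.9
eef_pos: [507.3, -124.6, 195.2]
tcp_rot: [-3.142, 0.0, -0.088]
contact_force: [-0.4, -0.0, -0.6]
opening: 0.316
```

>>> {"name": "drive_tool", "arguments": {
  "targets": [0,0,0.0007,0,0,0,0.2,0,0,0.0014,0,0,0,0.2,0,0,0.0014,0,0,0,0.2]
}}

```text
clock: 9.15
eef_pos: [507.3, -124.6, 193.8]
tcp_rot: [-3.142, 0.0, -0.088]
contact_force: [0.5, 0.6, -0.8]
opening: 0.315
```

>>> {"name": "drive_tool", "arguments": {
  "targets": [0,0,0.0007,0,0,0,0.2,0,0,0.0014,0,0,0,0.2,0,0,0.0014,0,0,0,0.2]
}}

```text
clock: 9.4
eef_pos: [507.3, -124.6, 192.4]
tcp_rot: [-3.142, 0.0, -0.088]
contact_force: [-0.5, 0.4, 0.1]
opening: 0.319
```

>>> {"name": "drive_tool", "arguments": {
  "targets": [0,0,0.0007,0,0,0,0.2,0,0,0.0014,0,0,0,0.2,0,0,0.0014,0,0,0,0.2]
}}

```text
clock: 9.65
eef_pos: [507.3, -124.6, 191.0]
tcp_rot: [-3.142, 0.0, -0.088]
contact_force: [-0.6, -1.0, -1.2]
opening: 0.319
```

>>> {"name": "drive_tool", "arguments": {
  "targets": [0,0,0.0007,0,0,0,0.2,0,0,0.0014,0,0,0,0.2,0,0,0.0014,0,0,0,0.2]
}}

```text
clock: 9.9
eef_pos: [507.3, -124.6, 189.8]
tcp_rot: [-3.142, 0.0, -0.088]
contact_force: [-1.0, 0.6, 2.9]
opening: 0.315
```

>>> {"name": "drive_tool", "arguments": {
  "targets": [0,0,0.0005,0,0,0,0.2,0,0,0.001,0,0,0,0.2,0,0,0.001,0,0,0,0.2]
}}

```text
clock: 10.15
eef_pos: [507.4, -124.7, 188.8]
tcp_rot: [-3.142, -0.0, -0.088]
contact_force: [-2.3, 0.5, 4.7]
opening: 0.324
```

>>> {"name": "drive_tool", "arguments": {
  "targets": [0,0,0.0005,0,0,0,0.2,0,0,0.001,0,0,0,0.2,0,0,0.001,0,0,0,0.2]
}}

```text
clock: 10.4
eef_pos: [507.4, -124.6, 187.8]
tcp_rot: [3.142, -0.0, -0.088]
contact_force: [-2.2, 1.6, 5.9]
opening: 0.318
```

>>> {"name": "drive_tool", "arguments": {
  "targets": [0,0,0.0005,0,0,0,0.2,0,0,0.001,0,0,0,0.2,0,0,0.001,0,0,0,0.2]
}}

```text
clock: 10.65
eef_pos: [507.4, -124.6, 186.9]
tcp_rot: [3.142, -0.0, -0.088]
contact_force: [-3.2, 0.3, 7.2]
opening: 0.318
```

>>> {"name": "drive_tool", "arguments": {
  "targets": [0,0,0.0005,0,0,0,0.2,0,0,0.0005,0,0,0,0.2]
}}

```text
clock: 10.82
eef_pos: [507.4, -124.7, 186.5]
tcp_rot: [3.142, -0.0, -0.088]
contact_force: [-2.1, 0.3, 8.1]
opening: 0.315
```

>>> {"name": "drive_tool", "arguments": {
  "targets": [0,0,0.0003,0,0,0,0.2,0,0,0.0003,0,0,0,0.2]
}}

```text
clock: 10.98
eef_pos: [507.4, -124.6, 186.3]
tcp_rot: [3.142, -0.0, -0.088]
contact_force: [-2.8, 0.7, 9.5]
opening: 0.316
```

>>> {"name": "drive_tool", "arguments": {
  "targets": [0,0,0.0002,0,0,0,0.2,0,0,0.0002,0,0,0,0.2,0,0,0.0002,0,0,0,0.2]
}}

```text
clock: 11.23
eef_pos: [507.4, -124.6, 186.2]
tcp_rot: [3.142, -0.0, -0.088]
contact_force: [-3.0, 0.9, 10.7]
opening: 0.319
```

>>> {"name": "drive_tool", "arguments": {
  "targets": [0,0,0.0002,0,0,0,0.2,0,0,0.0002,0,0,0,0.2,0,0,0.0002,0,0,0,0.2]
}}

```text
clock: 11.48
eef_pos: [507.4, -124.6, 186.1]
tcp_rot: [3.142, -0.0, -0.088]
contact_force: [-4.3, 1.4, 11.3]
opening: 0.316
```

Force is climbing steeply, which means the flange is on the rim (about 12 N net). I'll let the tabs out in small steps while holding the push.

>>> {"name": "drive_tool", "arguments": {
  "targets": [0,0,0.0001,0,0,0,0.325,0,0,0.0001,0,0,0,0.33,0,0,0.0002,0,0,0,0.33],
  "force": 20
}}

```text
clock: 11.73
eef_pos: [507.4, -124.7, 185.9]
tcp_rot: [3.142, -0.0, -0.088]
contact_force: [-3.0, 0.0, 11.2]
opening: 0.335
```

>>> {"name": "drive_tool", "arguments": {
  "targets": [0,0,0.0002,0,0,0,0.34,0,0,0.0002,0,0,0,0.345,0,0,0.0002,0,0,0,0.345]
}}

```text
clock: 11.98
eef_pos: [507.4, -124.7, 185.6]
tcp_rot: [3.142, -0.0, -0.088]
contact_force: [-3.0, 0.5, 10.1]
opening: 0.343
```

>>> {"name": "drive_tool", "arguments": {
  "targets": [0,0,0.0003,0,0,0,0.345,0,0,0.0004,0,0,0,0.345,0,0,0.0004,0,0,0,0.345]
}}

```text
clock: 12.23
eef_pos: [507.4, -124.6, 185.4]
tcp_rot: [3.142, -0.0, -0.088]
contact_force: [-3.4, 1.3, 12.7]
opening: 0.351
```

>>> {"name": "drive_tool", "arguments": {
  "targets": [0,0,0.0,0,0,0,0.37,0,0,0.0002,0,0,0,0.39,0,0,0.0004,0,0,0,0.4]
}}

```text
clock: 12.48
eef_pos: [507.6, -124.8, 184.8]
tcp_rot: [3.141, -0.001, -0.088]
contact_force: [-2.3, 0.3, 7.5]
opening: 0.402
```

>>> {"name": "drive_tool", "arguments": {
  "targets": [0,0,0,0,0,0,0.44,0,0,0,0,0,0,0.5,0,0,0,0,0,0,0.58,0,0,0,0,0,0,0.65,0,0,0,0,0,0,0.65,0,0,0,0,0,0,0.65]
}}

```text
clock: 12.98
eef_pos: [507.3, -124.6, 184.1]
tcp_rot: [-3.142, 0.0, -0.088]
contact_force: [-0.1, 0.0, 0.7]
opening: 0.646
```

```bash
python3 - <<'E'
from h import *
import pickle
s=sense();w=cam("wrist");b=cam("side");print(s["eef_pos"],s["contact_force"],s["opening"])
cv2.imwrite("pics/w8.png",np.hstack([w["im"][130:330,150:370],cv2.resize(b["im"][130:180,215:305],None,fx=4,fy=4)]))
E
```

```text
[ 507.26977309 -124.63388599  184.09589717] [-0.1351596   0.03868955  0.70318272] 0.6458860233685989
```

View pics/w8.png

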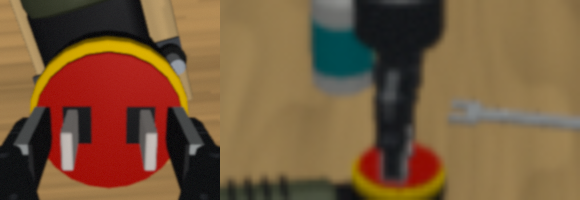

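The cap sits low and level inside the yellow rim, with the tabs out and the fingers clear. Retreating.

>>> {"name": "drive_tool", "arguments": {
  "targets": [0,0,-0.005,0,0,0,0.65,0,0,-0.02,0,0,0,0.65,0,0,-0.045,0,0,0,0.65,0,0,-0.08,0,0,0,0.65,0,0,-0.11,0,0,0,0.65,0,0,-0.13,0,0,0,0.65,0,0,-0.14,0,0,0,0.65,0,0,-0.14,0,0,0,0.65,0,0,-0.14,0,0,0,0.65]
}}

```text
clock: 13.83
eef_pos: [507.1, -124.6, 323.9]
tcp_rot: [-3.142, -0.0, -0.088]
contact_force: [-0.1, -0.2, 0.0]
opening: 0.649
```

```bash
python3 - <<'E'
from h import *
import pickle
s=sense();w=cam("wrist");b=cam("side");print(s["eef_pos"],s["contact_force"])
for z in (106,109,112):ring(w,"red",z);ring(w,"y",z)
cv2.imwrite("pics/w9.png",np.hstack([cv2.resize(w["im"][110:310,160:360],None,fx=2,fy=2),cv2.resize(b["im"][150:200,235:285],None,fx=8,fy=8)]))
E
```

```text
[ 507.10402736 -124.58960562  323.8848492 ] [-0.0842713  -0.16509372  0.0185108 ]
red 106 [458.4 136.5] [12.4 51.2] 85
red 106 [475.9  52. ] [51.7 54.8] 180
red 106 [ 505.7 -123.4] [71.4 71.9] 212
y 106 [ 506.6 -123.6] [78.7 80.4] 338
red 109 [459.7 133.8] [12.2 50.6] 85
red 109 [477.   50.1] [51.2 54.3] 180
red 109 [ 506.5 -123.5] [70.7 71.1] 212
y 109 [ 507.3 -123.6] [77.9 79.6] 338
red 112 [460.9 131. ] [12.1 50.1] 85
red 112 [478.1  48.2] [50.6 53.7] 180
red 112 [ 507.2 -123.6] [69.9 70.4] 212
y 112 [ 508.1 -123.7] [77.1 78.7] 338
```

View pics/w9.png

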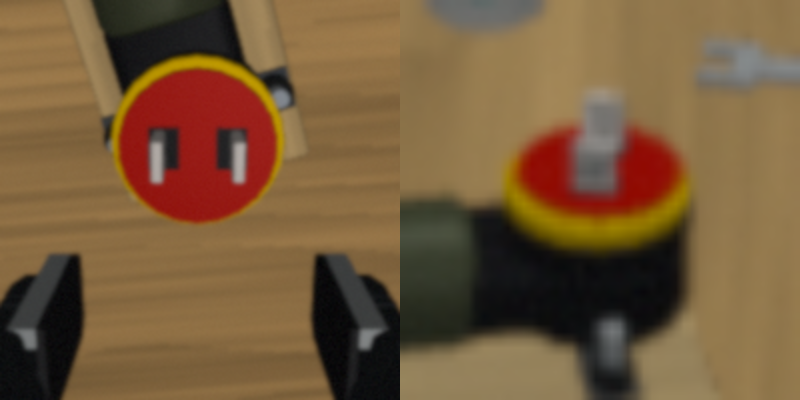

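Before release the flange was home. The tabs' outer faces now span about 48 px, roughly 40.8 mm, so they are fully out. With the tongues trapped in the bore they would be 34 mm apart. The cap and rim are concentric to about 1 mm and level, so I'm handing in.

```bash
python3 -c "
from rig import sign_off;print(sign_off())"
```

```text
the job is handed in; nothing more can be done
None
```

The red dust cap is latched in the spindle housing by itself, and I handed the job in at about 14 s of the 58 s allowed; `sign_off()` gives no verdict.

**What I did:** I took the red cap farthest from the base (572 mm; the two lookalikes were at 491 and 456 mm). I pinched its tabs, lifted it, and lined it up over the housing with the wrist camera. Then I lowered it in small steps. The seal touched at about 3 N, and the flange was home at about 12 N net. The highest push I read on the housing was about 13.5 N net, sampled at the end of each move. I let the tabs out in small steps while holding the push, then backed off 140 mm.

**Last checks:**
- **Tabs:** they measured about 41 mm apart in the last image, against 40 mm when free and about 34 mm if the tongues were still held in the bore.
- **Centring and level:** cap and rim were concentric to about 1 mm. The cap looked level.
- **Contact:** the force on the gripper was about 0 after the retreat.

**What did not agree or could not be checked:**
- **Sideways force:** I saw 2 to 4 N sideways while pressing, from a slight off-centre fit. It went away on release.
- **Camera scale:** the cap's flange measured about 3% small in the wrist camera, so I set the depth by force instead.
- **Seal:** its depth can't be seen directly.
- **Other things on the bench:** I did not measure the bottle, jar, spanner or plate again at the end. The arm stayed clear of them throughout.

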